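# Shut the desk drawers and the mask box

## Robot

A 6-joint arm with a two-finger parallel gripper is mounted at the origin on the work surface. World frame = base frame: x ahead of the robot, y to its left, z up, the work surface at z = 0. Lengths are in m, angles in degrees, forces in N, time in s.
With the tool pointing down it reaches from about 0.25 to 0.725 m from the base axis. Payload 9.7 kg.
Tool frame: the origin (TCP) lies on the centre line of the jaws, within the pads' length; the fingertips stand 14 mm ahead of it and the grasp point (between the pads) lies 5 mm behind it; z points along the fingers, y is the line along which they close (so a half turn about z gives the same grasp; the last joint's range is limited). The gripper opens to 85 mm and grips with 20 to 120 N. Pads are 22 mm wide; open, the fingers measure 114 mm over their backs; the gripper's body (76 mm by 85 mm) begins 54 mm behind the grasp point. The pads swing forward as they close: fully open they stand 13 mm farther back than shut.
Start: joints at [68.067, 4.979, 10.078, 95.1, 0, 90], TCP at [0.205, 0.51, 0.207] pointing down, gripper open.
Joint ranges: [-179.16, 179.16], [-48.56, 103.87], [-65.8, 70.77], [-126.05, 130.52], [-82.76, 87.17], [-180, 180]. Speed limits (degrees/s): [127.2, 127.2, 147.25, 180, 180, 180].

## Interface

Orientations are given as [roll, pitch, yaw] about the fixed x, y, z axes, in that order (R = Rz(yaw) Ry(pitch) Rx(roll)).
In Python, from workcell import bot, camera, get_calibration, ticket gives the robot as it stands. The module is installed in compiled form; this text tells all that it offers.
- The arm moves only by the tool send_rows, never from a script. Its arguments are lists of equal length, an entry for each row: "linear": the shift along the tool's x, y, z in m, a list of three; "twist": the turn, a rotation vector about the tool's x, y, z in units of 10 degrees (1.0 is 10 degrees), a list of three; "gripper": the opening in per cent of the stroke, from 0 (shut) to 100 (fully open). In form: {"linear": [[x, y, z], ...], "twist": [[wx, wy, wz], ...], "gripper": [gripper, ...]}. A call has 1 to 8 rows; each row shifts and turns the commanded pose from where the row before left it, along the tool's axes as they then stand; what a row does not reach is not made up. A row lasts 1/8 s, in which the tool goes at most 62.5 mm and 10.7 degrees, less where a joint would pass 70% of its speed; a pose out of reach is approached as far as the arm can. A call with a gripper value outside its range is refused whole. The fingers move at their own pace and stop on an object; "grip_force" is the grip in N (left out, the last holds). Time passes only in rows, so rows that do not move let the fingers close. It gives the time, the measured TCP pose, the force, the opening and the grip force at its end, in the units of the state.
- bot.get_obs(): the state, without advancing time (a new reading comes with each control period).
- camera(name): name is "scene" or "top" or "wrist"; returns the picture (420x560x3 uint8, red, green, blue); there is no depth.
- get_calibration(name): a dict with "fx", "fy", "cx", "cy" (pixels), "k1" (the pictures are not rectified: a ray, as slopes to the right and down, at radius r is drawn at 1 + k1 r^2 times it, then the intrinsics apply), "origin" and "orientation" of the camera in the world; the wrist camera has in their place "hand_eye" (4x4, takes a point from camera to tool coordinates, whose origin is the TCP and whose axes are the flange's). Camera axes: x right, y down, z forward; pixel columns grow to the right and rows downward; lengths in m; the calibration is good to about 2 mm. A picture is of the moment at which its call begins: read the wrist's pose just before it. get_calibration takes no time and is no camera call.
- ticket.job_done(): hands the job in; it is judged then, once.
The state is a dict: "time": time; "q": joint angles; "qd": joint speeds; "joint_efforts": joint torques, N m; "ee_pos": TCP position; "tcp_rot": TCP orientation; "wrist_force": force on the tool from outside, world axes, zero at the start; "torque": the same for the moment, N m; "opening": finger opening in m; "grasp_force": force on a finger pad.
Only numpy, scipy, OpenCV 4.12 (cv2) and the standard library are available. Lean on these libraries where they do the work, as an engineer would, in place of code of your own. Each camera call takes 0.05 s, during which the arm holds its last target. There are 200 camera calls.

## Task

Tidy up this site-office desk for the night: gently, with the fingertips and without gripping anything, push both drawers of the little desktop drawer unit fully home, and push the lid of the mask box beside it all the way down shut. Do not lift the unit or the box or shove them across the desk, and leave the mug, the bottle and the glue stick alone.

Things in the scene. Friction and masses are not known exactly. Their poses are not given: they have to be found in the camera images.
- unit: Loose grey desktop drawer unit standing on the desk, 180 mm deep (x), 260 mm wide (y), 90 mm high, about 2.4 kg; origin at the centre of its underside, -x is its front. Two equal drawers side by side in its front; nothing stands on its top. It stands either to the robot's left or right of the mask box, its front turned roughly to the robot. Pushed hard it slides on the desk.
- drawer_left (a joint): Opening of the drawer at the unit's +y side (m): 0 fully home, grows as it comes out along the unit's -x, up to 0.13. Slides with 1.5 N of friction plus light damping and stays where it is left. At 0 a stop.
- drawer_right (a joint): Same for the drawer at the unit's -y side.
- drawer_left_front (a point): Point in the middle of the outer face of the left drawer's front, 55 mm above the desk; it moves with the drawer and its axes are the unit's. Fully home it is at x -102, y +64 mm in the unit's frame. The front is a plain white panel 124 mm wide, 12 mm thick, from 6 to 88 mm above the desk, without a handle (blank label card and a dark strip at the top edge).
- drawer_right_front (a point): Same for the right drawer's front: fully home at x -102, y -64 mm in the unit's frame.
- box: Loose open-topped grey box of dust masks, 140 mm deep (x), 160 mm wide (y), 80 mm high, walls 5 mm, about 1.6 kg; origin at the centre of its underside, -x is its front.
- lid (a joint): Angle of the box's white lid (rad): 0 shut flat on the rim, positive raised, up to 1.45; the lid is hinged on the box's far (+x) rim and rises at its front edge, so its outer face looks up and away from the robot when it is open. A stiff hinge: it stays at any angle and shuts with about 1 to 2 N pushed down near its front edge.
- lid_hinge (a point): Middle of the lid's hinge line (along the box's y), at x +70 mm, z 80.5 mm in the box's frame, on the lid's underside; its axes turn with the lid. The lid is a plate 6 mm thick, 160 mm wide, reaching 146 mm from the hinge along its own -x; the last 6 mm form a front lip 14 mm high, flush within 1 mm with the outer face and reaching 8 mm below the underside.
- lid_edge (a point): Middle of the lid's front edge at the outer face, 146 mm from the hinge along the lid's -x and 6 mm above its underside; 86.5 mm above the desk when the lid is shut. It moves with the lid.
- mug: Bystander: white mug, 80 mm across, 95 mm high, handle at its +y; origin at the centre of its underside. Leave it.
- sanitiser: Bystander: clear bottle with a white cap, 52 mm across, 130 mm high; origin at the centre of its underside. Leave it.
- glue_stick: Bystander: white upright glue stick, 30 mm across, 95 mm high, behind the gap between unit and box; origin at the centre of its underside. Leave it.

How it is judged (in metres and radians):
At the end, for the whole second after the job is handed in: Both drawers within 5 mm of fully home, the lid within 0.07 rad (about 10 mm at its front edge) of shut, unit and box at rest and within 25 mm of where they stood, the mug, bottle and glue stick upright and within 25 mm of where they stood (value of joint each of drawer_left, drawer_right below 0.005 m and value of joint lid below 0.07 rad and distance of each of unit, box, mug, sanitiser, glue_stick from where it was at the start of the episode below 0.025 m and linear speed of each of unit, box below 0.02 m/s and angle between each of mug, sanitiser, glue_stick's own z axis and vertical below 0.15 rad); the robot touches nothing.
It fails at once if the fingers pinch, or press on, the drawer unit or the mask box (drawers and lid included) with more than 45 N: a gentle push needs a tenth of that (contact force between the fingers and unit above 45 N or contact force between the fingers and box above 45 N).
It fails at once if the drawer unit or the mask box is lifted or tipped (origin more than 12 mm up, or leaning more than 0.12 rad) (height (world z) of any of unit, box above 0.012 m or angle between any of unit, box's own z axis and vertical above 0.12 rad).
It fails at once if the drawer unit or the mask box is shoved more than 25 mm (distance of any of unit, box from where it was at the start of the episode above 0.025 m).
It fails at once if the mug, bottle or glue stick is moved more than 25 mm, lifted or tipped over (distance of any of mug, sanitiser, glue_stick from where it was at the start of the episode above 0.025 m or angle between any of mug, sanitiser, glue_stick's own z axis and vertical above 0.3 rad).
It also fails if it takes over 61 s, if anything falls off the work surface, if the arm or the gripper's body presses on something with over 40 N, if the wrist force passes 120 N, or if a joint passes its speed limit or range.

## Working session

There is one attempt and no reset: what is moved stays moved. The work goes in short steps, Python scripts to look and compute and a tool call to move; the robot and the scene stay as the last step left them, time stands still between calls to the robot, and variables do not carry over. Pictures are saved under pics/ and viewed, at most 10 in all, crops included, and the job is handed in when it is done.

Besides the shell and the picture viewer there is one more tool, called as name(argument=value, ...), one argument or row to a line, values as JSON. send_rows: Moves the arm, as the interface text tells. Its arguments: {"type":"object","properties":{"linear":{"type":"array"},"twist":{"type":"array"},"gripper":{"type":"array"},"grip_force":{"type":"number"}},"required":["linear","twist","gripper"]}

```bash
mkdir -p pics
python3 - <<'E'
from workcell import bot,camera,get_calibration
import cv2
for n in("scene","top"):
    cv2.imwrite(f"pics/{n}0.png",camera(n)[:,:,::-1]);print(get_calibration(n))
print(get_calibration("wrist"))
print(bot.get_obs())
E
```

```text
{'fx': 529.1906717907065, 'fy': 529.1906717907065, 'cx': 286.2551794981673, 'cy': 208.07175650683166, 'k1': 0.011654706745504466, 'origin': array([1.68919311, 0.45572754, 1.18705253]), 'orientation': array([-134.15289398,    0.70295632,  112.54638228])}
{'fx': 477.53125093558225, 'fy': 477.53125093558225, 'cx': 275.67067750912554, 'cy': 208.41648977730898, 'k1': -0.046627716777406146, 'origin': array([0.39219183, 0.0117747 , 1.46094626]), 'orientation': array([-169.72327976,   -0.55053656,  -90.64994775])}
{'fx': 309.99380124968457, 'fy': 309.99380124968457, 'cx': 275.96567245987137, 'cy': 207.28376596956346, 'k1': -0.05197286804555231, 'hand_eye': array([[-4.22582097e-05, -9.50503611e-01, -3.10713509e-01,
         7.98327053e-02],
       [ 9.99999817e-01,  1.47455301e-04, -5.87084220e-04,
        -7.09111500e-04],
       [ 6.03842025e-04, -3.10713477e-01,  9.50503430e-01,
        -1.66698880e-01],
       [ 0.00000000e+00,  0.00000000e+00,  0.00000000e+00,
         1.00000000e+00]])}
{'time': 0.1, 'q': array([6.80701273e+01, 5.00897526e+00, 1.00383012e+01, 9.50985035e+01,
       1.17226934e-03, 8.99987476e+01]), 'qd': array([ 0.03354423,  0.00420277,  0.08507653, -0.0423607 ,  0.00395126,
        0.08761579]), 'joint_efforts': array([-9.36267206e-04, -5.21560156e+01,  4.65652764e+01,  1.59833551e-02,
       -6.28892872e-05, -7.09947940e-06]), 'ee_pos': array([0.20531741, 0.50999159, 0.20613792]), 'tcp_rot': array([-1.79930822e+02, -1.17378065e-03,  1.58071378e+02]), 'wrist_force': array([ 0.2820484 , -0.37986014, -0.62540189]), 'torque': array([-0.03878307, -0.0581598 , -0.0021498 ]), 'grasp_force': 0.0, 'opening': 0.08512438327666488}
```

View pics/top0.png

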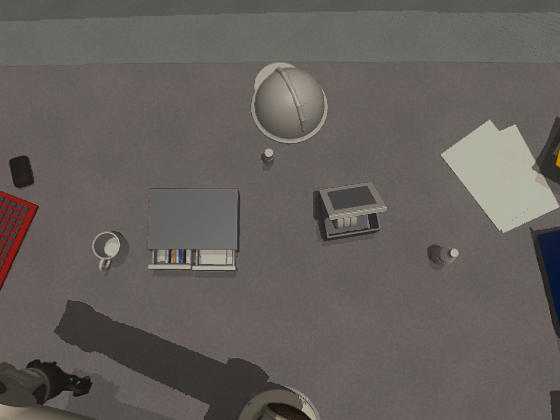

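View pics/scene0.png

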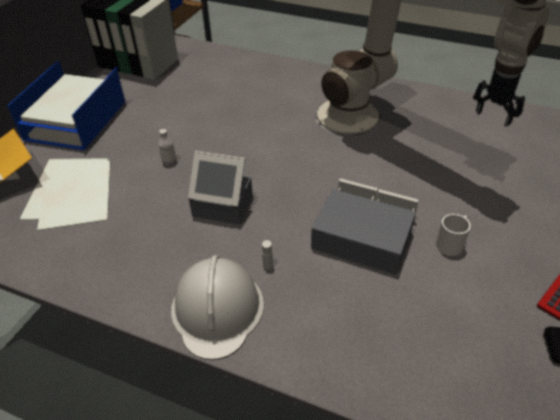

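The top view shows the unit roof at about (149–239, 189–249), with both drawer fronts at row ~267. The box is around (350,212) with its lid raised, the mug at (106,245), the bottle at (447,254) and the glue stick at (268,156). I'll zoom in on the corners next.

```bash
cat > h.py <<'E'
import numpy as np,cv2
from scipy.spatial.transform import Rotation as R
from workcell import get_calibration
def ray(n,uv):
    c=get_calibration(n);d=np.array([(uv[0]-c['cx'])/c['fx'],(uv[1]-c['cy'])/c['fy']]);s=d.copy()
    for _ in range(20): s=d/(1+c['k1']*(s@s))
    return c['origin'],R.from_euler('xyz',c['orientation'],degrees=True).as_matrix()@np.r_[s,1]
def at(n,uv,z):
    o,d=ray(n,uv);return o+d*(z-o[2])/d[2]
E
python3 - <<'E'
import cv2
im=cv2.imread('pics/top0.png')
a=cv2.resize(im[180:280,140:250],None,fx=5,fy=5,interpolation=cv2.INTER_CUBIC)
b=cv2.resize(im[175:250,310:395],None,fx=6,fy=6,interpolation=cv2.INTER_CUBIC)
cv2.imwrite('pics/a.png',a);cv2.imwrite('pics/b.png',b)
E
```

```text
(no output)
```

View pics/a.png

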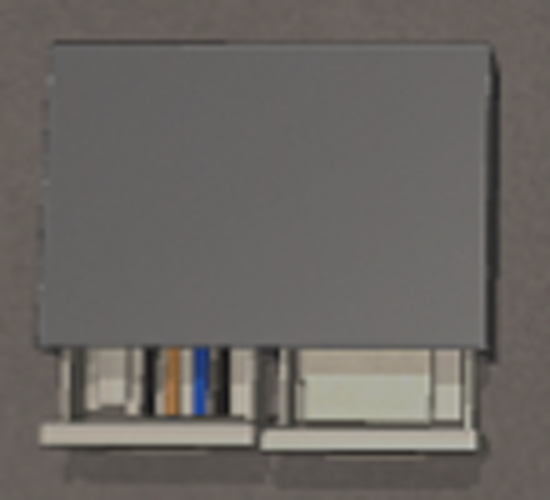

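View pics/b.png

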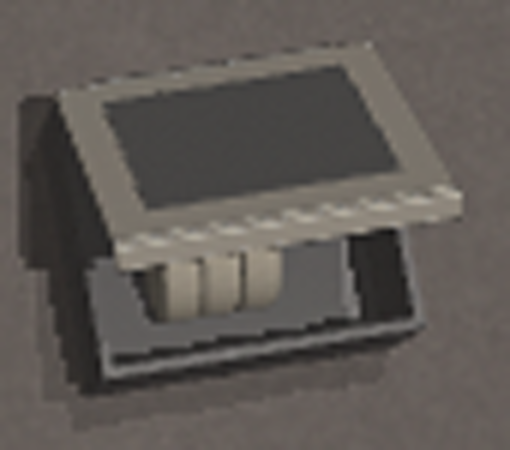

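Run:
```python
from h import *
np.set_printoptions(precision=4,suppress=True)
A=lambda u,v:(140+u/5-.4,180+v/5-.4); B=lambda u,v:(310+u/6-.4,175+v/6-.4)
for k,p in dict(FL=(52,44),FR=(491,44),NL=(41,346),NR=(487,347)).items(): print(k,at('top',A(*p),.09))
for k,p in dict(DLl=(41,446),DLr=(254,442),DRl=(263,450),DRr=(476,449)).items(): print(k,at('top',A(*p),.088))
for k,p in dict(rimL=(105,377),rimR=(422,326)).items(): print(k,at('top',B(*p),.08))
for k,p in dict(hL=(60,92),hR=(372,42)).items(): print(k,at('top',B(*p),.083))
for z in(.14,.16,.18,.2): print(z,*[at('top',B(*p),z) for p in((116,245),(460,195))])
for k,p in dict(mug=(106,245),bottle=(453,252),glue=(268,154)).items(): print(k,at('top',p,.095))
# wrist cam picture?
```

```text
FL [0.704  0.3649 0.09  ]
FR [0.7015 0.1064 0.09  ]
NL [0.5261 0.365  0.09  ]
NR [0.5232 0.1082 0.09  ]
DLl [0.4689 0.3636 0.088 ]
DLr [0.4702 0.2415 0.088 ]
DRl [0.4656 0.2363 0.088 ]
DRr [0.465  0.1145 0.088 ]
rimL [ 0.5551 -0.1531  0.08  ]
rimR [ 0.5784 -0.3091  0.08  ]
hL [ 0.6962 -0.1349  0.083 ]
hR [ 0.7202 -0.2906  0.083 ]
0.14 [ 0.6101 -0.153   0.14  ] [ 0.6323 -0.3163  0.14  ]
0.16 [ 0.6068 -0.1505  0.16  ] [ 0.6287 -0.3113  0.16  ]
0.18 [ 0.6035 -0.148   0.18  ] [ 0.6251 -0.3063  0.18  ]
0.2 [ 0.6002 -0.1455  0.2   ] [ 0.6214 -0.3014  0.2   ]
mug [0.5375 0.4849 0.095 ]
bottle [ 0.5068 -0.5152  0.095 ]
glue [0.8042 0.0168 0.095 ]
```

send_rows(
  linear=[
    [0, 0, 0],
    [0, 0, 0],
    [0, 0, 0],
  ],
  twist=[
    [0, 0, -0.75],
    [0, 0, -0.75],
    [0, 0, -0.7],
  ],
  gripper=[0, 0, 0],
  grip_force=20,
)

```text
time: 0.48
ee_pos: [0.2054, 0.5101, 0.2063]
tcp_rot: [-180.0, -0.0, -179.7]
wrist_force: [0.8, -0.2, 0.2]
opening: 0.0325
grasp_force: 0.0
```

send_rows(
  linear=[
    [-0.036, -0.035, 0],
    [-0.036, -0.035, 0],
    [-0.036, -0.035, 0],
    [-0.036, -0.035, 0],
    [-0.036, -0.035, 0],
    [-0.036, -0.035, 0],
    [0, 0, 0],
    [0, 0, 0],
  ],
  twist=[
    [0, 0, 0],
    [0, 0, 0],
    [0, 0, 0],
    [0, 0, 0],
    [0, 0, 0],
    [0, 0, 0],
    [0, 0, 0],
    [0, 0, 0],
  ],
  gripper=[0, 0, 0, 0, 0, 0, 0, 0],
)

```text
time: 1.48
ee_pos: [0.4215, 0.3004, 0.2065]
tcp_rot: [-180.0, -0.0, -180.0]
wrist_force: [0.2, -0.6, 0.3]
opening: 0.0
grasp_force: 0.0
```

send_rows(
  linear=[
    [0, 0, 0.05],
    [0, 0, 0.05],
    [0, 0, 0.045],
    [0, 0, 0],
    [-0.014, 0, 0],
    [-0.014, 0, 0],
    [-0.012, 0, 0],
    [0, 0, 0],
  ],
  twist=[
    [0, 0, 0],
    [0, 0, 0],
    [0, 0, 0],
    [0, 0, 0],
    [0, 0, 0],
    [0, 0, 0],
    [0, 0, 0],
    [0, 0, 0],
  ],
  gripper=[0, 0, 0, 0, 0, 0, 0, 0],
)

```text
time: 2.48
ee_pos: [0.4641, 0.301, 0.0634]
tcp_rot: [179.9, 0.2, -180.0]
wrist_force: [1.8, 0.4, 5.2]
opening: -0.0003
grasp_force: 2.7
```

Run:
```python
from workcell import bot,camera
import cv2
cv2.imwrite('pics/w1.png',camera('wrist')[:,:,::-1]);o=bot.get_obs();print(o['ee_pos'],o['wrist_force'])
```

```text
[0.46393178 0.3010218  0.0633979 ] [1.40722135 0.72647121 5.60336387]
```

View pics/w1.png

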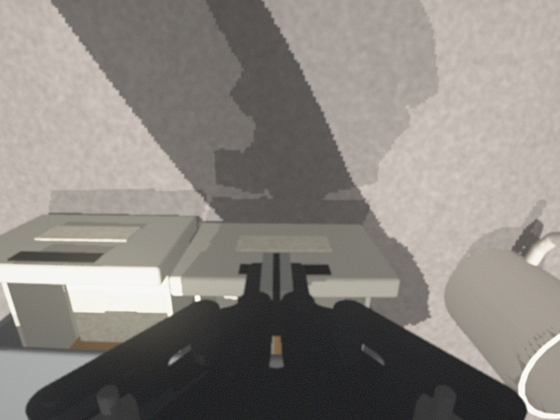

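The wrist view shows the fingers in front of the left drawer's front, at about (275,270). The 5 N upward force means the finger linkage is resting on the panel's top edge, so I'll raise the tool before pushing.

send_rows(
  linear=[
    [0.006, 0, -0.006],
    [0, 0, -0.006],
    [0, 0, -0.004],
    [0, 0, 0],
  ],
  twist=[
    [0, 0, 0],
    [0, 0, 0],
    [0, 0, 0],
    [0, 0, 0],
  ],
  gripper=[0, 0, 0, 0],
)

```text
time: 3.02
ee_pos: [0.4559, 0.3006, 0.0782]
tcp_rot: [180.0, 0.0, -179.9]
wrist_force: [0.7, -0.0, -0.7]
opening: -0.0
grasp_force: 0.0
```

send_rows(
  linear=[
    [-0.008, 0, 0],
    [-0.008, 0, 0],
    [-0.008, 0, 0],
    [-0.006, 0, 0],
    [0, 0, 0],
  ],
  twist=[
    [0, 0, 0],
    [0, 0, 0],
    [0, 0, 0],
    [0, 0, 0],
    [0, 0, 0],
  ],
  gripper=[0, 0, 0, 0, 0],
)

```text
time: 3.65
ee_pos: [0.4861, 0.3004, 0.0775]
tcp_rot: [-180.0, -0.0, -180.0]
wrist_force: [-0.6, -0.2, 0.4]
opening: -0.0004
grasp_force: 0.0
```

send_rows(
  linear=[
    [-0.005, 0, 0],
    [-0.004, 0, 0],
    [-0.003, 0, 0],
    [-0.002, 0, 0],
  ],
  twist=[
    [0, 0, 0],
    [0, 0, 0],
    [0, 0, 0],
    [0, 0, 0],
  ],
  gripper=[0, 0, 0, 0],
)

```text
time: 4.15
ee_pos: [0.4999, 0.3005, 0.0778]
tcp_rot: [-180.0, 0.0, -179.9]
wrist_force: [-0.5, -0.3, -0.4]
opening: 0.0002
grasp_force: 0.0
```

Run:
```python
from workcell import bot,camera
import cv2
im=camera('top')[:,:,::-1];cv2.imwrite('pics/t1.png',cv2.resize(im[180:280,140:250],None,fx=5,fy=5,interpolation=cv2.INTER_CUBIC));o=bot.get_obs();print(o['ee_pos'],o['wrist_force'])
```

```text
[0.49996947 0.30050764 0.07773152] [ 0.58938163 -0.35439251  0.38368329]
```

View pics/t1.png

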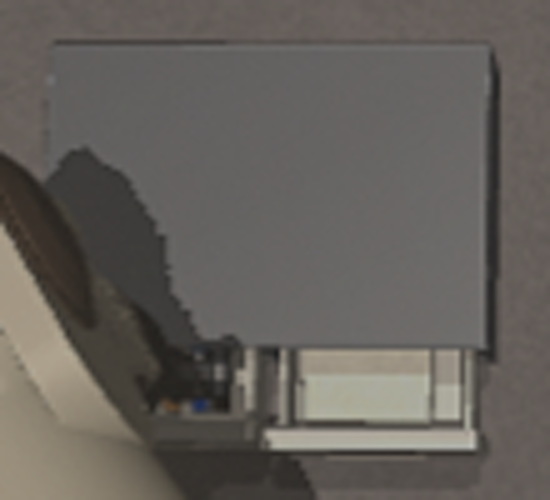

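Run:
```python
from workcell import bot,camera
import cv2,numpy as np
im=camera('wrist')[:,:,::-1];im2=np.clip(im.astype(float)*1.0,0,255).astype('uint8');im2[250:]=np.clip(im[250:].astype(float)*2,0,255)
cv2.imwrite('pics/w2.png',cv2.resize(im2[180:420,80:480],None,fx=2,fy=2,interpolation=cv2.INTER_CUBIC))
```

```text
(no output)
```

View pics/w2.png

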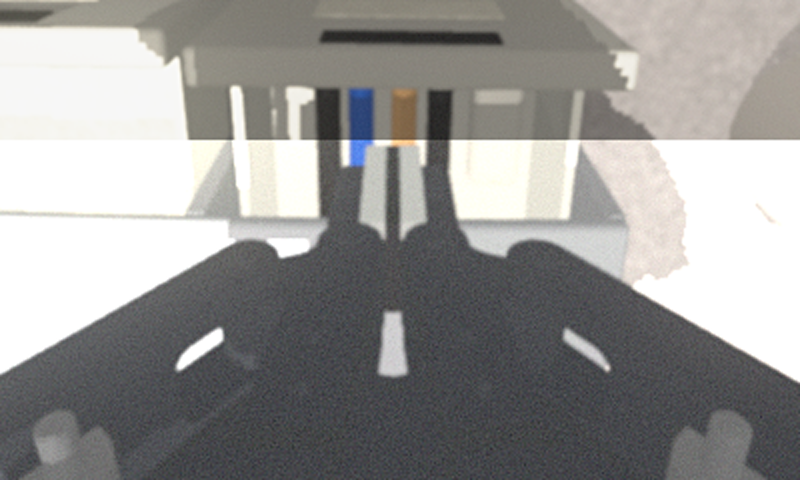

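The wrist view shows the tips (at about (276,254) in the full picture) hovering above the open drawer, behind its front. They passed over the panel, so the real tips sit about 25 mm higher than I assumed. I'll back out, go lower and check the force.

send_rows(
  linear=[
    [0, 0, -0.015],
    [0, 0, -0.01],
    [0.04, 0, 0],
    [0.04, 0, 0],
    [0.01, 0, 0],
    [0, 0, 0.03],
    [0, 0, 0.025],
    [0, 0, 0],
  ],
  twist=[
    [0, 0, 0],
    [0, 0, 0],
    [0, 0, 0],
    [0, 0, 0],
    [0, 0, 0],
    [0, 0, 0],
    [0, 0, 0],
    [0, 0, 0],
  ],
  gripper=[0, 0, 0, 0, 0, 0, 0, 0],
)

```text
time: 5.25
ee_pos: [0.4093, 0.2999, 0.0468]
tcp_rot: [-179.9, -0.1, -179.9]
wrist_force: [-0.9, -0.3, 0.4]
opening: -0.0002
grasp_force: 0.0
```

send_rows(
  linear=[
    [0, 0, 0.012],
    [0, 0, 0.012],
    [0, 0, 0],
  ],
  twist=[
    [0, 0, 0],
    [0, 0, 0],
    [0, 0, 0],
  ],
  gripper=[0, 0, 0],
)

```text
time: 5.62
ee_pos: [0.4093, 0.3001, 0.0229]
tcp_rot: [-180.0, -0.1, -179.9]
wrist_force: [-0.6, -0.1, 0.5]
opening: -0.0001
grasp_force: 0.0
```

Run:
```python
from workcell import bot,camera
import cv2,numpy as np
o=bot.get_obs();im=camera('wrist')[:,:,::-1];print(o['ee_pos'],o['wrist_force'])
cv2.imwrite('pics/w3.png',im)
```

```text
[0.40929845 0.30010207 0.0229134 ] [-0.55128504 -0.11853376  0.50231029]
```

View pics/w3.png

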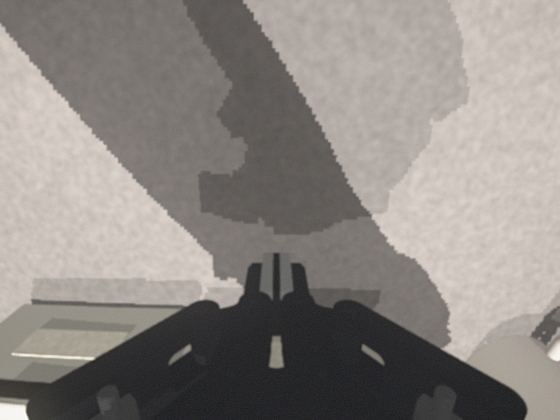

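The view shows the tips at (276,255) in front of the drawers and touching nothing, with the mug clear on the right. I'll raise to z = 0.033 and push.

send_rows(
  linear=[
    [-0.02, 0, -0.01],
    [-0.015, 0, 0],
    [-0.012, 0, 0],
    [-0.01, 0, 0],
    [-0.008, 0, 0],
    [-0.008, 0, 0],
    [-0.005, 0, 0],
  ],
  twist=[
    [0, 0, 0],
    [0, 0, 0],
    [0, 0, 0],
    [0, 0, 0],
    [0, 0, 0],
    [0, 0, 0],
    [0, 0, 0],
  ],
  gripper=[0, 0, 0, 0, 0, 0, 0],
)

```text
time: 6.55
ee_pos: [0.4879, 0.3004, 0.0335]
tcp_rot: [-180.0, -0.0, -179.9]
wrist_force: [-1.5, -1.3, -0.4]
opening: 0.0002
grasp_force: 0.8
```

Run:
```python
from workcell import bot,camera
import cv2,numpy as np
o=bot.get_obs();im=camera('top')[:,:,::-1];print(o['ee_pos'],o['wrist_force'])
w=camera('wrist')[:,:,::-1]
cv2.imwrite('pics/c4.png',np.hstack([cv2.resize(im[180:280,140:250],(440,400)),w[210:410,100:460]]) if 0 else np.hstack([cv2.resize(im[180:280,140:250],(330,300)),cv2.resize(w,(400,300))]))
```

```text
[0.48789477 0.30038085 0.03351248] [-1.48355728 -1.30852551 -0.3961807 ]
```

View pics/c4.png

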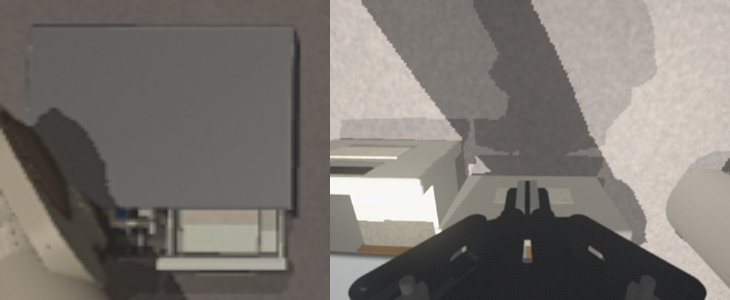

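The left drawer now moves ahead of the tips against about 1.5 N. I'll continue slowly until the stop.

send_rows(
  linear=[
    [-0.003, 0, 0],
    [-0.003, 0, 0],
    [-0.002, 0, 0],
  ],
  twist=[
    [0, 0, 0],
    [0, 0, 0],
    [0, 0, 0],
  ],
  gripper=[0, 0, 0],
)

```text
time: 7.02
ee_pos: [0.4957, 0.3005, 0.0338]
tcp_rot: [-180.0, -0.0, -179.9]
wrist_force: [-0.9, -1.3, 0.2]
opening: -0.0
grasp_force: 0.8
```

send_rows(
  linear=[
    [-0.0015, 0, 0],
    [-0.0015, 0, 0],
  ],
  twist=[
    [0, 0, 0],
    [0, 0, 0],
  ],
  gripper=[0, 0],
)

```text
time: 7.28
ee_pos: [0.4987, 0.3005, 0.0338]
tcp_rot: [-180.0, -0.0, -179.9]
wrist_force: [-2.1, 0.2, -0.6]
opening: -0.0005
grasp_force: 0.8
```

send_rows(
  linear=[
    [-0.0015, 0, 0],
    [-0.0015, 0, 0],
  ],
  twist=[
    [0, 0, 0],
    [0, 0, 0],
  ],
  gripper=[0, 0],
)

```text
time: 7.52
ee_pos: [0.5001, 0.3005, 0.0338]
tcp_rot: [180.0, -0.2, -179.9]
wrist_force: [-15.2, -0.8, 7.0]
opening: -0.0003
grasp_force: 7.7
```

The left drawer is home: the force jumped to 15 N at x = 0.500. Now the right one.

send_rows(
  linear=[
    [0.02, 0, 0],
    [0.025, 0, 0],
    [0.025, 0, 0],
    [0, -0.045, 0],
    [0, -0.045, 0],
    [0, -0.038, 0],
    [0, 0, 0],
  ],
  twist=[
    [0, 0, 0],
    [0, 0, 0],
    [0, 0, 0],
    [0, 0, 0],
    [0, 0, 0],
    [0, 0, 0],
    [0, 0, 0],
  ],
  gripper=[0, 0, 0, 0, 0, 0, 0],
)

```text
time: 8.4
ee_pos: [0.4324, 0.1708, 0.0343]
tcp_rot: [180.0, 0.1, 179.9]
wrist_force: [-0.1, 0.1, -0.5]
opening: -0.0002
grasp_force: 0.0
```

send_rows(
  linear=[
    [-0.01, 0, 0],
    [-0.01, 0, 0],
    [-0.01, 0, 0],
    [-0.01, 0, 0],
    [-0.008, 0, 0],
    [-0.008, 0, 0],
    [-0.006, 0, 0],
    [-0.002, 0, 0],
  ],
  twist=[
    [0, 0, 0],
    [0, 0, 0],
    [0, 0, 0],
    [0, 0, 0],
    [0, 0, 0],
    [0, 0, 0],
    [0, 0, 0],
    [0, 0, 0],
  ],
  gripper=[0, 0, 0, 0, 0, 0, 0, 0],
)

```text
time: 9.4
ee_pos: [0.496, 0.1724, 0.0336]
tcp_rot: [-180.0, -0.0, -179.9]
wrist_force: [-1.8, 1.3, -1.1]
opening: -0.0001
grasp_force: 0.8
```

send_rows(
  linear=[
    [-0.0015, 0, 0],
    [-0.0015, 0, 0],
  ],
  twist=[
    [0, 0, 0],
    [0, 0, 0],
  ],
  gripper=[0, 0],
)

```text
time: 9.65
ee_pos: [0.4987, 0.1724, 0.0337]
tcp_rot: [-180.0, -0.0, -179.9]
wrist_force: [-3.4, 0.2, -1.0]
opening: -0.0003
grasp_force: 2.4
```

send_rows(
  linear=[
    [-0.0015, 0, 0],
    [-0.0005, 0, 0],
  ],
  twist=[
    [0, 0, 0],
    [0, 0, 0],
  ],
  gripper=[0, 0],
)

```text
time: 9.9
ee_pos: [0.4986, 0.1724, 0.0337]
tcp_rot: [-180.0, -0.2, -179.9]
wrist_force: [-14.2, -0.5, 5.9]
opening: 0.0004
grasp_force: 7.5
```

Both drawers are home. Next I retreat, lift and move over the lid, which stands at about 47°, with its hinge near (0.706, -0.211).

send_rows(
  linear=[
    [0.02, 0, 0],
    [0.025, 0, 0],
    [0.025, 0, 0],
    [0, 0, -0.05],
    [0, 0, -0.05],
    [0, 0, -0.05],
    [0, 0, -0.036],
    [0, 0, 0],
  ],
  twist=[
    [0, 0, 0],
    [0, 0, 0],
    [0, 0, 0],
    [0, 0, 0],
    [0, 0, 0],
    [0, 0, 0],
    [0, 0, 0],
    [0, 0, 0],
  ],
  gripper=[0, 0, 0, 0, 0, 0, 0, 0],
)

```text
time: 10.9
ee_pos: [0.4322, 0.1728, 0.223]
tcp_rot: [179.9, 0.3, -179.9]
wrist_force: [0.1, 0.1, -0.7]
opening: 0.0
grasp_force: 0.0
```

send_rows(
  linear=[
    [-0.025, -0.05, 0],
    [-0.025, -0.05, 0],
    [-0.025, -0.05, 0],
    [-0.025, -0.05, 0],
    [-0.025, -0.05, 0],
    [-0.025, -0.05, 0],
    [-0.025, -0.05, 0],
    [-0.025, -0.044, 0],
  ],
  twist=[
    [0, 0, 0],
    [0, 0, 0],
    [0, 0, 0],
    [0, 0, 0],
    [0, 0, 0],
    [0, 0, 0],
    [0, 0, 0],
    [0, 0, 0],
  ],
  gripper=[0, 0, 0, 0, 0, 0, 0, 0],
)

```text
time: 11.9
ee_pos: [0.6317, -0.2234, 0.2187]
tcp_rot: [-180.0, -0.0, -180.0]
wrist_force: [1.2, 0.3, 0.4]
opening: 0.0002
grasp_force: 0.0
```

send_rows(
  linear=[
    [0, 0, 0],
    [0, 0, 0],
  ],
  twist=[
    [0, 0, 0],
    [0, 0, 0],
  ],
  gripper=[0, 0],
)

```text
time: 12.15
ee_pos: [0.631, -0.2212, 0.2188]
tcp_rot: [180.0, -0.1, -180.0]
wrist_force: [-0.8, 0.3, -0.6]
opening: 0.0002
grasp_force: 0.0
```

send_rows(
  linear=[
    [-0.002, 0, 0.02],
    [-0.002, 0, 0.02],
    [0, 0, 0.01],
    [0, 0, 0.007],
    [0, 0, 0.006],
  ],
  twist=[
    [0, 0, 0],
    [0, 0, 0],
    [0, 0, 0],
    [0, 0, 0],
    [0, 0, 0],
  ],
  gripper=[0, 0, 0, 0, 0],
)

```text
time: 12.78
ee_pos: [0.6354, -0.221, 0.1573]
tcp_rot: [-180.0, 0.1, -179.9]
wrist_force: [0.4, 0.3, 0.1]
opening: -0.0002
grasp_force: 0.0
```

send_rows(
  linear=[
    [0.0045, 0, 0.006],
    [0.0045, 0, 0.006],
    [0.0045, 0, 0.006],
  ],
  twist=[
    [0, 0, 0],
    [0, 0, 0],
    [0, 0, 0],
  ],
  gripper=[0, 0, 0],
)

```text
time: 13.15
ee_pos: [0.6215, -0.2215, 0.1387]
tcp_rot: [-180.0, 0.0, -179.9]
wrist_force: [0.1, 0.2, 1.5]
opening: -0.0
grasp_force: 0.4
```

Contact, with about 1.5 N upward. I'll follow the arc down.

send_rows(
  linear=[
    [0.006, -0.001, 0.007],
    [0.005, -0.001, 0.007],
    [0.005, -0.001, 0.009],
    [0.004, -0.001, 0.009],
    [0.004, -0.001, 0.009],
    [0.002, 0, 0.008],
  ],
  twist=[
    [0, 0, 0],
    [0, 0, 0],
    [0, 0, 0],
    [0, 0, 0],
    [0, 0, 0],
    [0, 0, 0],
  ],
  gripper=[0, 0, 0, 0, 0, 0],
)

```text
time: 13.9
ee_pos: [0.5954, -0.2265, 0.0891]
tcp_rot: [-180.0, -0.0, -179.9]
wrist_force: [0.2, 0.3, 2.2]
opening: -0.0001
grasp_force: 0.3
```

send_rows(
  linear=[
    [0.002, 0, 0.008],
    [0.001, 0, 0.007],
    [0.001, 0, 0.004],
  ],
  twist=[
    [0, 0, 0],
    [0, 0, 0],
    [0, 0, 0],
  ],
  gripper=[0, 0, 0],
)

```text
time: 14.28
ee_pos: [0.5917, -0.2263, 0.0702]
tcp_rot: [180.0, -0.0, -179.9]
wrist_force: [0.4, -0.1, 0.4]
opening: 0.0003
grasp_force: 0.2
```

send_rows(
  linear=[
    [0, 0, 0.003],
    [0, 0, 0.002],
    [0, 0, 0.0015],
  ],
  twist=[
    [0, 0, 0],
    [0, 0, 0],
    [0, 0, 0],
  ],
  gripper=[0, 0, 0],
)

```text
time: 14.65
ee_pos: [0.5919, -0.2263, 0.0643]
tcp_rot: [-180.0, 0.0, -179.9]
wrist_force: [-0.2, 0.5, 1.3]
opening: -0.0001
grasp_force: 0.2
```

send_rows(
  linear=[
    [0, 0, 0.0015],
    [0, 0, 0.001],
  ],
  twist=[
    [0, 0, 0],
    [0, 0, 0],
  ],
  gripper=[0, 0],
)

```text
time: 14.9
ee_pos: [0.5918, -0.2264, 0.062]
tcp_rot: [-180.0, 0.0, -179.9]
wrist_force: [-2.4, -0.3, 7.2]
opening: 0.0002
grasp_force: 3.4
```

send_rows(
  linear=[
    [0, 0, 0.001],
  ],
  twist=[
    [0, 0, 0],
  ],
  gripper=[0],
)

```text
time: 15.02
ee_pos: [0.5919, -0.2265, 0.062]
tcp_rot: [-180.0, 0.1, -179.9]
wrist_force: [-5.1, 1.2, 11.9]
opening: 0.0001
grasp_force: 6.0
```

send_rows(
  linear=[
    [0, 0, -0.02],
    [0, 0, -0.04],
    [0, 0, -0.05],
    [0, 0, -0.05],
    [0.05, 0, 0],
    [0.06, 0, 0],
    [0.06, 0, 0],
    [0.06, 0, 0],
  ],
  twist=[
    [0, 0, 0],
    [0, 0, 0],
    [0, 0, 0],
    [0, 0, 0],
    [0, 0, 0],
    [0, 0, 0],
    [0, 0, 0],
    [0, 0, 0],
  ],
  gripper=[0, 0, 0, 0, 0, 0, 0, 0],
)

```text
time: 16.02
ee_pos: [0.3601, -0.2264, 0.2207]
tcp_rot: [-180.0, 0.0, -179.9]
wrist_force: [-0.2, -0.8, 1.4]
opening: 0.0003
grasp_force: 0.0
```

Run:
```python
from workcell import bot,camera
import cv2,numpy as np
o=bot.get_obs();im=camera('top')[:,:,::-1];print(o['ee_pos'],o['wrist_force'])
s=camera('scene')[:,:,::-1];cv2.imwrite('pics/s9.png',s);cv2.imwrite('pics/t9.png',im)
r=lambda a:cv2.resize(a,(400,300),interpolation=cv2.INTER_CUBIC)
cv2.imwrite('pics/f.png',np.vstack([np.hstack([r(im[180:280,140:273]),r(im[170:270,300:433])]),np.hstack([r(s[130:280,150:350]),r(s[150:300,290:490])])]))
```

```text
[ 0.36005159 -0.22637232  0.22072161] [-0.23560034 -0.79356947  1.42810573]
```

View pics/f.png

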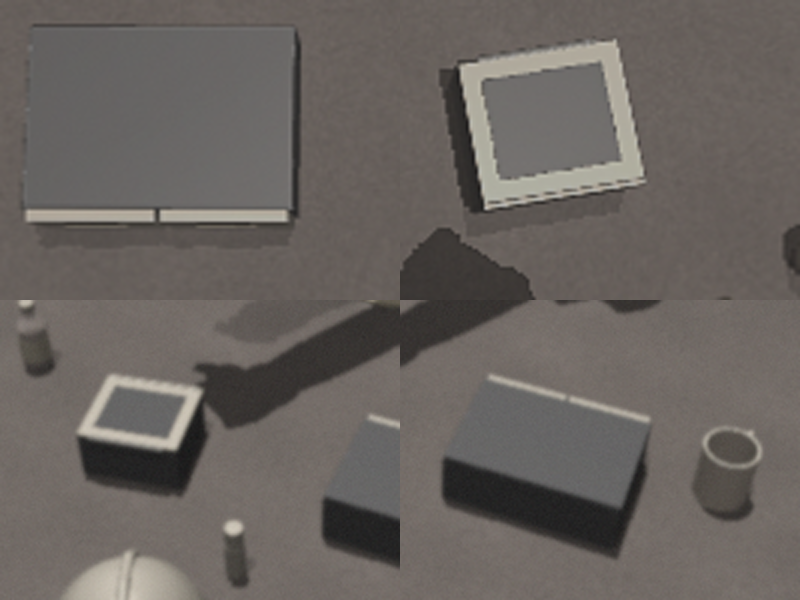

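Both drawer fronts now sit flush against the unit (row ~215, top-left panel). The lid lies flat on the box (top-right), and the mug, bottle and glue stick are upright in place.

```bash
python3 -c "
from workcell import ticket
print(ticket.job_done())"
```

```text
the job is handed in; nothing more can be done
None
```

I handed the job in with both drawers pushed home and the lid shut; the final pictures show the mug, bottle and glue stick where they stood, though the hand-in gave back no verdict, and on my first try the fingertips pressed on the left drawer front's top edge with about 5 N.

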